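Let the lamp lift down a few teeth and set its pawl again

ROBOT

A 6-joint arm with a two-finger parallel gripper is mounted at the origin on a cart in front of the work surface, level with it; the furniture and walls round the work are solid. World frame = base frame: x ahead of the robot, y to its left, z up, the work surface at z = 0. Lengths are in m, angles in degrees, forces in N, time in s.
With the tool pointing down it reaches from about 0.325 to 0.9 m from the base axis. Payload 6.1 kg.
Tool frame: the origin (TCP) lies midway between the tips of the shut fingers; the grasp point (between the pads) lies 19 mm behind it; z points along the fingers, y is the line along which they close (so a half turn about z gives the same grasp; the last joint's range is limited). The gripper opens to 85 mm and grips with 20 to 120 N. Pads are 22 mm wide; open, the fingers measure 114 mm over their backs; the gripper's body (76 mm by 85 mm) begins 54 mm behind the grasp point. The pads swing forward as they close: fully open they stand 13 mm farther back than shut.
Start: joints at [-7.225, 12.628, 87.462, -0, 79.91, -7.225], TCP at [0.625, -0, 0.231] pointing down, gripper open.
Joint ranges: [-170.65, 170.65], [-52.31, 119.04], [5.05, 147.46], [-71.25, 251.25], [11.57, 151.72], [-153.62, 153.62]. Speed limits (degrees/s): [147.25, 147.25, 172.46, 180, 180, 180].

INTERFACE

Orientations are given as a 3x3 rotation matrix whose columns are the frame's x, y, z axes.
In Python, from cell import * gives the robot as it stands. The module is installed in compiled form; this text tells all that it offers.
- The arm moves only by the tool move_arm, never from a script. Its argument "increments" is a list that holds one entry, the list of rows, each a list of 7 numbers: the shift along the world's x, y, z scaled (see below), then the turn, a rotation vector about the world's x, y, z scaled (see below), then the opening, from -1 (shut) to 1 (fully open). A call has 1 to 12 rows; each row shifts and turns the commanded pose from where the row before left it; what a row does not reach is not made up. The controller multiplies each number of a shift by 0.05 m and each number of a turn by 0.08 rad. A row lasts 1/10 s, in which the tool goes at most 50 mm and 8.59 degrees, less where a joint would pass 70% of its speed; a pose out of reach is approached as far as the arm can. A call with a number of a shift or a turn outside -1 to 1 is refused whole. A call with a gripper value outside its range is refused whole. The fingers move at their own pace and stop on an object; "squeeze" is the grip in N (left out, the last holds). Time passes only in rows, so rows that do not move let the fingers close. It gives the time, the measured TCP pose, the force, the opening and the grip force at its end, in the units of the state.
- get_state(): the state, without advancing time (a new reading comes with each control period).
- camera(name): name is "scene" or "side" or "wrist"; returns a dict with "frame" (400x640x3 uint8, red, green, blue), "z_map" (400x640 float32, m along the optical axis (not along the pixel's ray), 0 where there is no reading), "K" (3x3 intrinsics, pixels), "camera_from_world" (4x4, takes a point from world to camera coordinates); the wrist camera has in their place "hand_eye" (4x4, takes a point from camera to tool coordinates, whose origin is the TCP and whose axes are the flange's). Camera axes: x right, y down, z forward; pixel columns grow to the right and rows downward; lengths in m; the calibration is good to about 2 mm. A picture is of the moment at which its call begins: read the wrist's pose just before it.
- close_job(): hands the job in; it is judged then, once.
The state is a dict: "time_s": time; "joint_pos": joint angles; "dq": joint speeds; "effort": joint torques, N m; "tool_pos": TCP position; "eef_rot": TCP orientation; "force": force on the tool from outside, world axes, zero at the start; "wrist_torque": the same for the moment, N m; "gripper_width": opening from 0.0 (shut) to 1.0 (fully open); "grip_force": force on a finger pad.
Only numpy, scipy, OpenCV 4.12 (cv2) and the standard library are available. Lean on these libraries where they do the work, as an engineer would, in place of code of your own. Each camera call takes 0.05 s, during which the arm holds its last target. There are 200 camera calls.

TASK

The smears have been warmed: let the spirit lamp down on its hand-cranked lift. Throw the red-knobbed pawl back clear of the toothed wheel onto its rest, crank the drum back until the red pointer has come down to the yellow marker on the mast, and drop the pawl into the teeth again. Then ease the crank gently on back until a tooth bears firmly on the pawl, with no slack left, so that the pawl holds the lamp with the pointer opposite the yellow marker; a light hand is enough, do not force the wheel against the pawl, and leave the marker and the things around the lift where they are.

Things in the scene. Friction and masses are not known exactly. Their poses are not given: they have to be found in the camera images.
- lift: Small rack lift fixed to the bench: green base and cheeks (to 130 mm high, x -86 to 52, y -34 to 18 mm), crank on the right, toothed wheel and pawl on the left, behind them a 240 mm mast (x 52 to 68, y -38 to 22) and a fork with a spirit lamp (103 mm wide at x 128, y -8; top at 163 to 210 mm). Origin on the bench under the axle; x away from the robot to the lamp, y left along the axle, z up.
- drum (a joint): Turn of the drum (crank, wheel and gears as one), rad, 0 to 2.6; grows winding up (wheel top moving to +x), falls when let back (top towards the robot); 1 rad lifts 18 mm. A hub brake holds it wherever it is left; letting back takes 1 to 3 N at the handle, winding up 7 to 9. 12 teeth, 0.5236 rad (9.4 mm of lift) apart.
- pawl (a joint): Angle of the pawl, rad: about 0 with its nose at the foot of a tooth, up to 0.25 riding on a tooth's back (steeper towards its tip, flat at its foot), clear of the teeth above 0.3, balanced near 1.1, at its rest at 1.83, where its weight keeps it. Grows as it is swung up and over towards the robot (knob up, then to -x). Let go below 1.0 it falls onto the wheel. Weighs 140 g, swings freely.
- ratchet_wheel: Dark steel ratchet wheel, 94 mm over its 12 saw teeth, 72 mm at their roots, 14 mm thick, on the left end of the axle (lift's y 20 to 34 mm). It is clamped on the axle at a different angle each time, so the drum readings at which a tooth meets the pawl are not known beforehand. Origin on the axle line at the lift's y = 0.
- pawl_nose: Nose of the bright steel pawl, which falls between the teeth on the robot's side of the wheel's top. Origin on the pawl's pivot line at the lift's y = 0 (59 mm to -x of the axle, 18 mm above it); turns with the pawl.
- pawl_knob (a point): Middle of the pawl's red knob, a round bar 14 mm thick and 34 mm long along the lift's y, sticking out to the left (y 40 to 74 mm) with free space round it; fixed to the pawl, circles its pivot at 39 mm. With the pawl seated it is 28 mm to -x of the axle and 140 mm above the bench.
- pawl_pivot (a point): Point on the pawl's pivot line (along the lift's y axis), level with the knob's middle; the knob circles it at 39 mm.
- crank_grip (a point): Middle of the crank handle: a black grip 19 mm thick, 46 mm long, parallel to the axle, sticking out to the right (lift's y -65 to -111 mm), spinning freely on its pin. It circles the axle at 70 mm: straight above it at drum 1.745, level with it on the robot's side at drum 0.175.
- crank_axis (a point): Point on the axle line, level with the crank handle's middle, 100 mm above the bench.
- pointer_tip (a point): Tip of the red pointer at the head of the rack, beside the mast's right-hand (-y) upright with its white scale; rises and falls with the lamp.
- mark_line (a point): Middle of the yellow marker, a clip 13 mm high clamped on the mast's right-hand upright beside the pointer; the pointer is opposite it when its tip is within the marker's height, 6.5 mm either way. There is always at least one tooth at which the pawl can hold it there.
- timer: Bystander: cream kitchen-type timer with a red dial grip, 62 mm wide, 66 mm high; origin at its foot.
- sputum_cup: Bystander: clear plastic sample cup, 56 mm across, 44 mm high; origin at its foot.
- lamp_cap: Bystander: glass cap of the spirit lamp, 38 mm across, 49 mm high, standing on the bench; origin at its foot.
- forceps: Bystander: steel forceps, 135 mm long, lying on the bench.

How it is judged (in metres and radians):
On the way, in this order (a step that is already met when the one before it is completed fails the run):
1. the pawl is thrown back clear of the wheel onto its rest (value of joint pawl above 1.45 rad), for 0.2 s.
2. with the pawl clear, the drum is turned back until the pointer is at most 10.5 mm above the middle of the yellow marker (value of joint pawl above 1 rad and z of pointer_tip in the frame of mark_line below 0.0105 m), for 0.2 s.
3. the pawl is dropped back into the teeth (value of joint pawl below 0.3 rad), for 0.2 s.
At the end, for the whole second after the job is handed in: the pawl's nose sits at the foot of a tooth (pawl below 0.06 rad), a tooth bears on it with more than 3 N, the drum is at rest, and the pointer's tip is within 6.8 mm of the height of the yellow marker's middle (z of pointer_tip in the frame of mark_line between -0.0068 and 0.0068 m and value of joint pawl below 0.06 rad and contact force between pawl_nose and ratchet_wheel above 3 N and velocity of joint drum between -0.03 and 0.03 rad/s); the robot touches nothing.
It fails at once if the wheel is forced against the pawl with more than 25 N (about 15 N on the crank handle) (contact force between pawl_nose and ratchet_wheel above 25 N).
It fails at once if the yellow marker is shifted by more than 3 mm (distance of mark_line from where it was at the start of the episode above 0.003 m).
It fails at once if a bystander is pushed more than 25 mm (distance of any of timer, sputum_cup, lamp_cap, forceps from where it was at the start of the episode above 0.025 m).
It also fails if it takes over 72 s, if anything falls off the work surface, if the arm or the gripper's body presses on something with over 40 N, if the wrist force passes 120 N, or if a joint passes its speed limit or range.

## Working session

There is one attempt and no reset: what is moved stays moved. The work goes in short steps, Python scripts to look and compute and a tool call to move; the robot and the scene stay as the last step left them, time stands still between calls to the robot, and variables do not carry over. Pictures are saved under pics/ and viewed, at most 10 in all, crops included, and the job is handed in when it is done.

Besides the shell and the picture viewer there is one more tool, called as name(argument=value, ...), one argument or row to a line, values as JSON. move_arm: Moves the arm, as the interface text tells. Shifts and turns lie within -1 to 1; 1 stands for 0.05 m of shift or 0.08 rad of turn. Its arguments: {"type":"object","properties":{"increments":{"type":"array"},"squeeze":{"type":"number"}},"required":["increments"]}

```bash
mkdir -p pics; cat > h.py <<'E'
from cell import *
import numpy as np, cv2
def shot(n):
    s=get_state(); c=camera(n); c['s']=s
    if n=='wrist':
        T=np.eye(4);T[:3,:3]=s['eef_rot'];T[:3,3]=s['tool_pos']
        c['wc']=T@c['hand_eye']
    else: c['wc']=np.linalg.inv(c['camera_from_world'])
    return c
def pts(c):
    z=c['z_map'];v,u=np.mgrid[:z.shape[0],:z.shape[1]];K=c['K']
    p=np.stack([(u-K[0,2])/K[0,0]*z,(v-K[1,2])/K[1,1]*z,z],-1)
    w=p@c['wc'][:3,:3].T+c['wc'][:3,3]; w[z<=0]=np.nan
    return w
def red(c):
    h=cv2.cvtColor(c['frame'],cv2.COLOR_RGB2HSV)
    return ((h[...,0]<8)|(h[...,0]>172))&(h[...,1]>140)&(h[...,2]>60)
def yel(c):
    h=cv2.cvtColor(c['frame'],cv2.COLOR_RGB2HSV)
    return (h[...,0]>20)&(h[...,0]<34)&(h[...,1]>140)&(h[...,2]>80)
def blobs(m,w,mn=6):
    n,l,st,ce=cv2.connectedComponentsWithStats(m.astype(np.uint8))
    for i in range(1,n):
        if st[i,4]>=mn:
            q=w[l==i]; print(st[i],ce[i].round(1),np.nanmedian(q,0).round(4),np.nanmin(q,0).round(3),np.nanmax(q,0).round(3))
def save(c,n): cv2.imwrite('pics/'+n,c['frame'][...,::-1])
E
python3 - <<'E'
from h import *
for n in ('scene','side'):
    c=shot(n);save(c,n+'0.png');w=pts(c);print(n,c['wc'].round(3).tolist(),c['K'].tolist())
    print('red');blobs(red(c),w);print('yel');blobs(yel(c),w)
print(get_state())
E
```

```text
scene [[0.706, -0.503, 0.499, -0.171], [-0.708, -0.52, 0.478, -0.926], [0.019, -0.691, -0.723, 1.194], [0.0, 0.0, 0.0, 1.0]] [[505.76812235926445, 0.0, 316.9668404134454], [0.0, 505.76812235926445, 194.18548139462553], [0.0, 0.0, 1.0]]
red
[278 186   9   9  41] [281.7 190.1] [ 0.4919 -0.1497  0.1442] [ 0.484 -0.166 -0.004] [ 0.595 -0.027  0.148]
[423 196   3   3   7] [424.3 197. ] [ 0.7946 -0.4417  0.1152] [ 0.789 -0.444  0.111] [ 0.799 -0.439  0.118]
[475 227  13  12 102] [480.8 232.7] [ 0.7647 -0.6442  0.1492] [ 0.751 -0.656  0.135] [ 0.785 -0.624  0.155]
yel
side [[0.981, -0.079, 0.176, 0.345], [-0.193, -0.374, 0.907, -1.246], [-0.006, -0.924, -0.382, 0.566], [0.0, 0.0, 0.0, 1.0]] [[491.53810626355744, 0.0, 314.8090224157234], [0.0, 491.53810626355744, 203.46003652719742], [0.0, 0.0, 1.0]]
red
[ 70   0  19  82 747] [77.9 39.7] [0.008  0.1514 0.4771] [-0.028  0.142  0.375] [0.045 0.164 0.571]
[113   0   7   7  22] [116.3   2.6] [0.116  0.1376 0.5643] [0.108 0.132 0.556] [0.124 0.143 0.57 ]
[ 93   0  35 100 838] [116.3  50.1] [0.0987 0.1402 0.4517] [0.029 0.126 0.327] [0.139 0.158 0
[... 3320 characters left out ...]
.99114523e+01, -7.22541489e+00]), 'dq': array([-0.0793147 , -0.01443129, -0.29628456,  0.00500837, -0.02846838,
       -0.03710589]), 'effort': array([ 6.93603797e-04, -4.98243856e+01, -3.90546799e+01, -2.32586735e-04,
        5.66593517e-03, -2.12633734e-05]), 'tool_pos': array([6.24451374e-01, 4.96443559e-05, 2.30297787e-01]), 'eef_rot': array([[-2.46007814e-08,  9.99998425e-01, -1.77472724e-03],
       [ 9.99999980e-01,  3.77397705e-07,  1.98789044e-04],
       [ 1.98789401e-04, -1.77472720e-03, -9.99998405e-01]]), 'force': array([-1.15587978,  0.88692556,  0.02020172]), 'wrist_torque': array([-0.01328014,  0.06082088, -0.03724615]), 'grip_force': 0.0, 'gripper_width': 1.0017312990992522}
```

View pics/scene0.png

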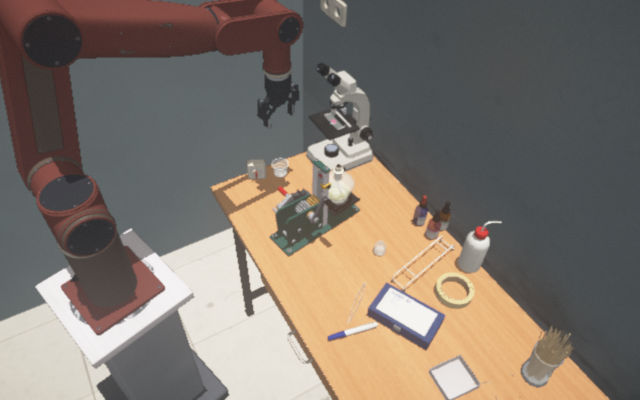

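View pics/side0.png

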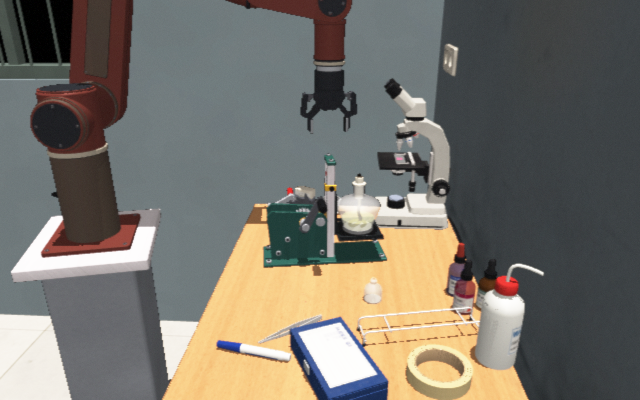

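The scene view shows the lift around (310,205) with the red knob at (282,190). In the side view the knob is at (289,190), the yellow marker at (330,185), and the crank grip is near (320,207). Next I'll fit the lift's yaw and look closer.

```bash
python3 - <<'E'
from h import *
c=shot('side');w=pts(c)
h=cv2.cvtColor(c['frame'],cv2.COLOR_RGB2HSV)
d=shot('scene');wd=pts(d);hd=cv2.cvtColor(d['frame'],cv2.COLOR_RGB2HSV)
P=[]
for H,W in((h,w),(hd,wd)):
    m=(H[...,0]>70)&(H[...,0]<95)&(H[...,1]>120)&(W[...,0]>.3)&(W[...,0]<.8)&(W[...,1]<0)&(W[...,1]>-.4)
    q=W[m]; P.append(q)
    b=q[(q[:,2]<.025)&(q[:,2]>.003)]; 
    print(len(q),len(b),cv2.minAreaRect((b[:,:2]*1000).astype(np.float32)), b.min(0),b.max(0))
q=np.vstack(P); b=q[(q[:,2]<.025)&(q[:,2]>.003)];print(cv2.minAreaRect((b[:,:2]*1000).astype(np.float32)))
k=q[(q[:,2]>.04)&(q[:,2]<.125)];print('cheeks',cv2.minAreaRect((k[:,:2]*1000).astype(np.float32)))
# right cheek face line
k=w[(h[...,0]>70)&(h[...,0]<95)&(h[...,1]>120)&(w[...,0]>.4)&(w[...,0]<.57)&(w[...,2]>.04)&(w[...,2]<.12)&(w[...,1]<-.15)]
print(cv2.fitLine(k[:,:2].astype(np.float32),cv2.DIST_HUBER,0,.01,.01).ravel())
a=cv2.resize(c['frame'][140:275,250:400],None,fx=4,fy=4,interpolation=2)
cv2.imwrite('pics/a.png',a[...,::-1])
E
```

```text
1528 640 ((562.8469848632812, -228.82028198242188), (87.8645248413086, 281.04241943359375), 86.32691955566406) [ 0.42015375 -0.27959018  0.00522612] [ 0.70461779 -0.17616341  0.02497085]Traceback (most recent call last):
  File "<stdin>", line 10, in <module>
    return umr_minimum(a, axis, None, out, keepdims, initial, where)
ValueError: zero-size array to reduction operation minimum which has no identity
```

```bash
python3 - <<'E'
from h import *
c=shot('side');w=pts(c)
h=cv2.cvtColor(c['frame'],cv2.COLOR_RGB2HSV)
g=(h[...,0]>70)&(h[...,0]<95)&(h[...,1]>120)&(w[...,0]>.3)&(w[...,0]<.8)&(w[...,1]<0)&(w[...,1]>-.4)
q=w[g&(w[...,2]>.004)&(w[...,2]<.02)]
# front edge of base: max row per column
e=[]
for u in range(250,400):
    v=np.where(g[:,u]&(w[:,u,2]<.03))[0]
    if len(v): e.append(w[v.max(),u])
e=np.array(e); print('front',e[[0,len(e)//2,-1]].round(3),cv2.fitLine(e[:,:2].astype(np.float32),cv2.DIST_HUBER,0,.01,.01).ravel())
k=w[g&(w[...,2]>.04)&(w[...,2]<.12)&(w[...,0]<.57)&(w[...,0]>.43)]
print('cheek',cv2.fitLine(k[:,:2].astype(np.float32),cv2.DIST_HUBER,0,.01,.01).ravel(),k.min(0),k.max(0))
d=(h[...,2]<70)&(w[...,0]>.4)&(w[...,0]<.6)&(w[...,1]>-.38)&(w[...,1]<-.24)&(w[...,2]>.03)
print('dark');blobs(d,w)
print('red');r=red(c);r[:150]=0;blobs(r[:230,:400],w[:230,:400],2)
print('yel');blobs(yel(c),w,2)
a=cv2.resize(c['frame'][140:275,250:400],None,fx=4,fy=4,interpolation=2)
cv2.imwrite('pics/a.png',a[...,::-1])
E
```

```text
front [[ 0.42  -0.257  0.008]
 [ 0.553 -0.27   0.008]
 [ 0.701 -0.247  0.008]] [ 0.9962305  -0.08674604  0.5656869  -0.26556158]
cheek [ 0.9962101  -0.08697946  0.47901177 -0.24012849] [ 0.43552698 -0.25313349  0.04025753] [ 0.5631161  -0.18485604  0.11999585]
dark
[330 187   4   4  13] [331.4 188.4] [ 0.5736 -0.2612  0.1838] [ 0.57  -0.264  0.18 ] [ 0.578 -0.257  0.188]
[ 279  198   48   54 1191] [308.  229.6] [ 0.5274 -0.2449  0.0757] [ 0.457 -0.327  0.03 ] [ 0.565 -0.24   0.172]
[278 219   3   4   6] [279.  220.7] [ 0.4577 -0.242   0.1084] [ 0.455 -0.243  0.106] [ 0.46  -0.241  0.113]
[278 224   4   3   7] [279.7 225.3] [ 0.4596 -0.2404  0.0972] [ 0.455 -0.242  0.095] [ 0.462 -0.24   0.1  ]
[337 232   8   9  41] [340.5 236.6] [ 0.5945 -0.2752  0.0662] [ 0.589 -0.279  0.062] [ 0.6   -0.242  0.074]
red
[ 52 150   4   2   4] [ 53.5 150.8] [-0.039  -0.0493  0.2475] [-0.042 -0.054  0.246] [-0.036 -0.046  0.249]
[ 57 150   4   3   6] [ 58.3 150.8] [-0.0242 -0.0592  0.2489] [-0.029 -0.087  0.246] [-0.017 -0.057  0.259]
[ 63 151   7   2   8] [ 66.  151.6] [-0.0079 -0.0646  0.2475] [-0.015 -0.067  0.246] [-0.002 -0.063  0.249]
[ 71 150   7   2   8] [ 73.9 150.8] [ 0.0081 -0.0632  0.2485] [ 0.002 -0.067  0.247] [ 0.016 -0.06   0.25 ]
[ 79 150   3   2   4] [ 79.8 150.2] [ 0.0204 -0.0608  0.2486] [ 0.019 -0.063  0.247] [ 0.023 -0.06   0.249]
[ 83 150   2   1   2] [ 83.5 150. ] [ 0.0272 -0.0548  0.2467] [ 0.027 -0.058  0.246] [ 0.027 -0.051  0.248]
[287 188   6   6  29] [289.3 190.4] [ 0.4946 -0.1554  0.147 ] [ 0.488 -0.168  0.14 ] [ 0.504 -0.138  0.149]
[120 215  19  15 191] [128.3 222.8] [0.0802 0.0356 0.0136] [ 0.05  -0.008  0.009] [0.102 0.094 0.016]
[ 58 223   6   7  27] [ 61.2 226.8] [-0.092   0.0437  0.014 ] [-0.098  0.028  0.011] [-0.084  0.07   0.016]
yel
[325 185  11   2  17] [329.6 185.4] [ 0.5698 -0.2547  0.1895] [ 0.561 -0.259  0.188] [ 0.583 -0.25   0.191]
```

View pics/a.png

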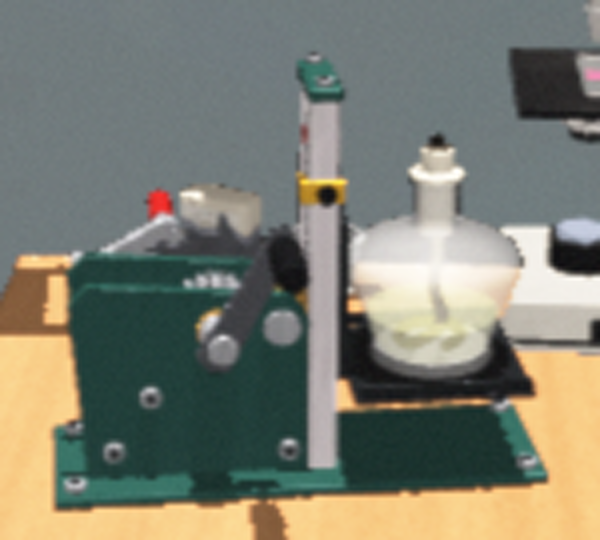

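The side crop shows the knob at the upper left (158,203) and the crank arm pointing up and forward, with the grip at (290,265). The yellow clip is at (322,192) and the red pointer above it at (303,130). Measured yaw is -5°, lift origin is about (0.517,-0.212) and the knob is at (0.495,-0.153,0.141), which matches the text. Next I'll move over the knob.

move_arm(
  increments=[
    [[-0.43, -0.5, 0, 0, 0, -0.55, 1], [-0.43, -0.5, 0, 0, 0, -0.54, 1], [-0.43, -0.5, 0, 0, 0, 0, 1], [-0.43, -0.5, 0, 0, 0, 0, 1], [-0.44, -0.5, 0, 0, 0, 0, 1], [-0.44, -0.5, 0, 0, 0, 0, 1], [0, 0, -0.45, 0, 0, 0, 1], [0, 0, -0.45, 0, 0, 0, 1], [0, 0, -0.45, 0, 0, 0, 1], [0, 0, -0.4, 0, 0, 0, 1], [0, 0, -0.4, 0, 0, 0, 1], [0, 0, 0, 0, 0, 0, 1]],
  ],
  squeeze=20,
)

```text
time_s: 1.45
tool_pos: [0.4927, -0.149, 0.1208]
eef_rot: [[0.087, 0.996, -0.005], [0.996, -0.087, 0.003], [0.002, -0.006, -1.0]]
force: [-0.4, 0.0, -0.9]
gripper_width: 1.002
grip_force: 0.0
```

```bash
python3 - <<'E'
from h import *
c=shot('wrist');save(c,'w1.png');w=pts(c);blobs(red(c),w,15)
c=shot('side');save(c,'s1.png')
E
```

```text
[ 304  244   39   93 3194] [322.9 289.2] [ 0.4977 -0.148   0.1451] [ 0.488 -0.176  0.078] [ 0.508 -0.134  0.148]
```

View pics/w1.png

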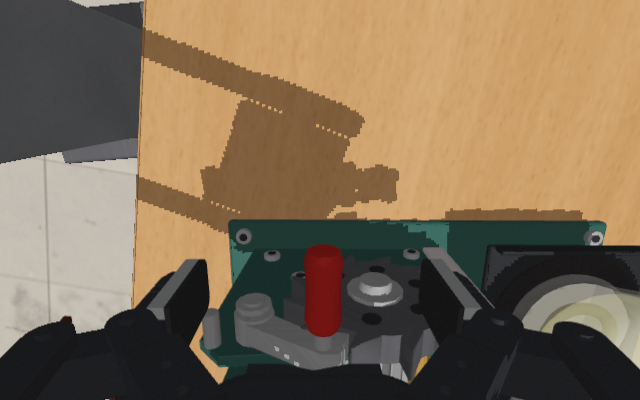

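The wrist view shows the knob upright at (323,289), midway between the open fingers and at the right depth. Next I'll close loosely and swing it over.

move_arm(
  increments=[
    [[0.03, 0, 0, 0, 0, 0, -0.4], [0, 0, 0, 0, 0, 0, -0.4], [0, 0, 0, 0, 0, 0, -0.4], [0, 0, 0, 0, 0, 0, -0.4], [0, 0, 0, 0, 0, 0, -0.4], [0, 0, 0, 0, 0, 0, -0.4], [-0.1, 0.01, 0.06, 0, 0, 0, -0.4], [-0.1, 0.01, 0.06, 0, 0, 0, -0.4], [-0.1, 0.01, 0.06, 0, 0, 0, -0.4], [-0.1, 0.01, 0.06, 0, 0, 0, -0.4], [-0.1, 0.01, 0.05, 0, 0, 0, -0.4], [-0.1, 0.01, 0.03, 0, 0, 0, -0.4]],
  ],
)

```text
time_s: 2.75
tool_pos: [0.4657, -0.1469, 0.14]
eef_rot: [[0.087, 0.996, -0.001], [0.996, -0.087, 0.0], [-0.0, -0.001, -1.0]]
force: [0.1, 0.5, -0.3]
gripper_width: 0.299
grip_force: 0.3
```

move_arm(
  increments=[
    [[-0.1, 0.01, 0, 0, 0, 0, -0.4], [-0.1, 0.01, 0, 0, 0, 0, -0.4], [-0.1, 0.01, -0.03, 0, 0, 0, -0.4], [-0.1, 0.01, -0.03, 0, 0, 0, -0.4], [-0.1, 0.01, -0.05, 0, 0, 0, -0.4], [-0.1, 0.01, -0.06, 0, 0, 0, -0.4], [-0.05, 0.0, -0.06, 0, 0, 0, -0.4], [0, 0, 0, 0, 0, 0, -0.4], [0, 0, 0, 0, 0, 0, -0.4]],
  ],
)

```text
time_s: 3.65
tool_pos: [0.434, -0.144, 0.1282]
eef_rot: [[0.087, 0.996, 0.0], [0.996, -0.087, 0.0], [0.0, 0.0, -1.0]]
force: [-0.6, 0.1, -0.4]
gripper_width: 0.299
grip_force: 0.0
```

```bash
python3 - <<'E'
from h import *
c=shot('wrist');w=pts(c);blobs(red(c),w,15)
c=shot('side');w=pts(c);r=red(c);blobs(r[160:220,260:330],w[160:220,260:330],4);save(c,'s2.png')
a=np.hstack([cv2.resize(c['frame'][140:240,260:360],None,fx=4,fy=4,interpolation=2)]);cv2.imwrite('pics/s2.png',a[...,::-1])
E
```

```text
[ 298  239   37   88 2867] [315.9 281.5] [ 0.4363 -0.1425  0.1472] [ 0.428 -0.186  0.038] [ 0.446 -0.128  0.15 ]
[ 62 359   7   4  21] [ 64.5 360.5] [-0.3024 -0.7007 -0.5504] [-0.309 -0.706 -0.555] [-0.291 -0.696 -0.549]
[146 365  14   4  48] [152.5 366.5] [-0.0629 -0.7403 -0.5499] [-0.083 -0.747 -0.553] [-0.045 -0.734 -0.547]
[ 2 28  5  5 14] [ 3.4 29.7] [ 0.4336 -0.1464  0.15  ] [ 0.429 -0.161  0.147] [ 0.44  -0.132  0.152]
```

View pics/s2.png

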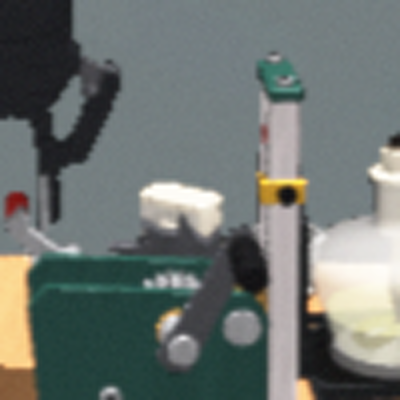

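The pawl is thrown onto its rest: the knob is at (17,203) in the crop, world (0.436,-0.148,0.143), about 61 mm of travel. Next I'll measure the crank grip, pointer and marker.

```bash
cat >> h.py <<'E'
O=np.array([.5175,-.2125,0]);a=np.radians(-5);RL=np.array([[np.cos(a),-np.sin(a),0],[np.sin(a),np.cos(a),0],[0,0,1]])
def lift(w): return (w-O)@RL
def ray_y(c,u,v,yl):   # pixel ray onto the lift's plane y=yl, in lift coordinates
    K=c['K'];d=c['wc'][:3,:3]@np.array([(u-K[0,2])/K[0,0],(v-K[1,2])/K[1,1],1])
    o=lift(c['wc'][:3,3]);d=d@RL
    return o+d*(yl-o[1])/d[1]
def marks(c):
    f=c['frame'];h=cv2.cvtColor(f,cv2.COLOR_RGB2HSV)
    sub=np.zeros(h.shape[:2],bool);sub[150:235,305:345]=1
    r=sub&((h[...,0]<10)|(h[...,0]>170))&(h[...,1]>90)
    y=sub&(h[...,0]>16)&(h[...,0]<36)&(h[...,1]>110)
    return r,y
E
python3 - <<'E'
from h import *
c=shot('side');w=pts(c);L=lift(w);h=cv2.cvtColor(c['frame'],cv2.COLOR_RGB2HSV)
d=(h[...,2]<60)&(L[...,1]<-.055)&(L[...,1]>-.125)&(L[...,2]>.1)&(L[...,2]<.2)&(abs(L[...,0])<.09)
blobs(d,L,4)
r,y=marks(c);print('r');blobs(r,L,2);print('y');blobs(y,L,2)
for m in (r,y):
    v,u=np.where(m);print(u.min(),u.max(),v.min(),v.max())
    for vv in (v.min(),v.mean(),v.max()): print(ray_y(c,u.mean(),vv,-.038).round(4))
print(c['frame'][165:195,322:336].tolist() if 0 else '')
a=cv2.resize(c['frame'][155:215,305:345],None,fx=10,fy=10,interpolation=0);cv2.imwrite('pics/m.png',a[...,::-1])
E
```

```text
[317 199  10  15 110] [321.3 205.7] [ 0.0314 -0.101   0.168 ] [ 0.024 -0.113  0.14 ] [ 0.04  -0.056  0.173]
r
y
[324 183  13   8  59] [329.4 186.9] [ 0.0542 -0.0375  0.1865] [ 0.046 -0.045 -0.093] [0.186 0.72  0.191]
[324 213   3   3   6] [324.8 213.8] [ 0.0496 -0.0158  0.1126] [ 0.046 -0.025  0.108] [ 0.052 -0.011  0.116]
[338 215   2   3   5] [338.4 216.2] [0.1175 0.2146 0.0014] [ 0.116  0.207 -0.002] [0.119 0.224 0.002]Traceback (most recent call last):
  File "<stdin>", line 7, in <module>
    return umr_minimum(a, axis, None, out, keepdims, initial, where)
ValueError: zero-size array to reduction operation minimum which has no identity
```

move_arm(
  increments=[
    [[0, 0, 0.3, 0, 0, 0, 0.0], [0, 0, 0.8, 0, 0, 0, 1], [0, 0, 0.8, 0, 0, 0, 1], [0, -0.5, 0.4, 0, 0, 0, 1], [0.1, -0.8, 0, 0, 0, 0, 1], [0.2, -0.8, 0, 0, 0, 0, 1], [0.3, -0.6, 0, 0, 0, 0, 1], [0.3, -0.3, 0, 0, 0, 0, 1], [0, 0, 0, 0, 0, 0, 1]],
  ],
)

```text
time_s: 4.7
tool_pos: [0.4799, -0.296, 0.243]
eef_rot: [[0.089, 0.996, 0.0], [0.996, -0.089, -0.0], [-0.0, 0.0, -1.0]]
force: [-0.5, 0.7, 0.3]
gripper_width: 0.998
grip_force: 0.0
```

move_arm(
  increments=[
    [[0.42, -0.07, 0, 0, 0, 0, 1], [0.42, -0.07, 0, 0, 0, 0, 1], [0.41, -0.07, 0, 0, 0, 0, 1], [0, 0, 0, 0, 0, 0, 1]],
  ],
)

```text
time_s: 5.1
tool_pos: [0.5428, -0.3038, 0.243]
eef_rot: [[0.086, 0.996, 0.0], [0.996, -0.086, 0.0], [0.0, 0.0, -1.0]]
force: [-0.4, -0.3, -0.5]
gripper_width: 1.0
grip_force: 0.0
```

```bash
python3 - <<'E'
from h import *
c=shot('wrist');w=pts(c);L=lift(w);h=cv2.cvtColor(c['frame'],cv2.COLOR_RGB2HSV);save(c,'w3.png')
d=(h[...,2]<60)&(L[...,1]<-.055)&(L[...,1]>-.125)&(L[...,2]>.12)&(L[...,2]<.2)&(abs(L[...,0])<.09)
blobs(d,L,30); print(lift(c['s']['tool_pos']))
A=cv2.resize(c['frame'],None,fx=.8,fy=.8)
c=shot('side');L=lift(pts(c))
b=cv2.resize(c['frame'][160:200,313:345],None,fx=8,fy=8,interpolation=0)
b=cv2.copyMakeBorder(b,0,0,0,0,0);H=np.zeros((320,512+256,3),np.uint8);H[:,:512]=A;H[:b.shape[0],512:]=b
cv2.imwrite('pics/m.png',H[...,::-1])
E
```

```text
[271 150  58  16 259] [300.2 159.1] [ 0.0264 -0.0565  0.1606] [ 0.003 -0.059  0.12 ] [ 0.044 -0.055  0.17 ]
[ 301  170   28   72 1866] [314.5 205.7] [ 0.0348 -0.0843  0.1686] [ 0.026 -0.109  0.159] [ 0.044 -0.063  0.172]
[ 0.033167   -0.08870321  0.2430239 ]
```

View pics/m.png

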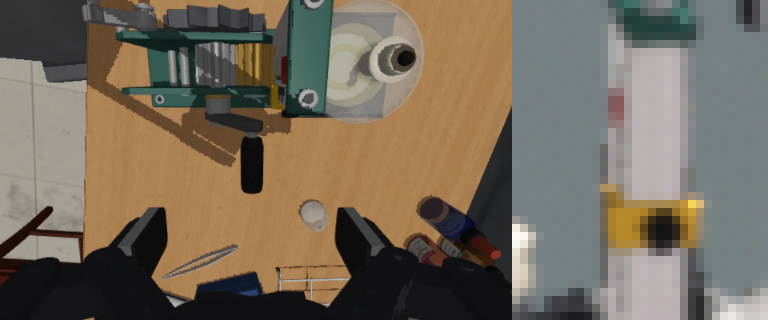

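The wrist view shows the black grip at about (252,163) in the left panel, lift x 0.0345 and top z 0.171, under the open fingers' line. The right panel shows the red pointer at (617,108) and the yellow clip centred at (655,223), so the pointer stands about 32 mm above the marker. Next I'll grip the handle.

move_arm(
  increments=[
    [[0.02, -0.13, -0.42, 0, 0, 0, 1], [0, 0, -0.42, 0, 0, 0, 1], [0, 0, -0.42, 0, 0, 0, 1], [0, 0, -0.42, 0, 0, 0, 1], [0, 0, -0.42, 0, 0, 0, 1], [0, 0, 0, 0, 0, 0, 1], [0, 0, 0, 0, 0, 0, -1], [0, 0, 0, 0, 0, 0, -1], [0, 0, 0, 0, 0, 0, -1], [0, 0, 0, 0, 0, 0, -1], [0, 0, 0, 0, 0, 0, -1], [0, 0, 0, 0, 0, 0, -1]],
  ],
  squeeze=20,
)

```text
time_s: 6.4
tool_pos: [0.5429, -0.3113, 0.1392]
eef_rot: [[0.087, 0.996, 0.001], [0.996, -0.087, -0.001], [-0.001, 0.001, -1.0]]
force: [-0.5, -0.3, 1.7]
gripper_width: 0.214
grip_force: 21.1
```

```bash
cat >> h.py <<'E'
def pm(c):
    f=c['frame'].astype(float);R,G,B=f[...,0],f[...,1],f[...,2]
    sub=np.zeros(R.shape,bool);sub[160:215,320:345]=1
    r=np.where(sub&(np.arange(640)[None]<330),np.clip(R-1.5*G-0,0,None)*(abs(G-B)<35),0)
    y=sub&(G-B>60)&(R-B>80)&(np.arange(400)[:,None]<196)
    v,u=np.mgrid[:400,:640]; rc=((r*u).sum()/r.sum(),(r*v).sum()/r.sum())
    vy,uy=np.where(y); k=(uy>=326)
    pr=ray_y(c,*rc,-.034); py=ray_y(c,uy[k].mean(),(vy[k].min()+vy[k].max())/2,-.040)
    print('red px',np.round(rc,2),'z',pr.round(4),'| yel rows',vy[k].min(),vy[k].max(),'z',py.round(4),'diff',round(pr[2]-py[2],4))
E
python3 - <<'E'
from h import *
c=shot('side');pm(c);print(c['frame'][170:178,323:330].tolist());print(lift(get_state()['tool_pos']))
E
```

```text
red px [nan nan] z [nan nan nan] | yel rows 185 190 z [ 0.0649 -0.04    0.185 ] diff nan
[[[32, 33, 36], [29, 31, 33], [32, 31, 34], [34, 37, 39], [32, 33, 36], [32, 32, 34], [29, 31, 35]], [[30, 31, 35], [30, 31, 32], [30, 29, 33], [30, 32, 35], [33, 32, 35], [28, 30, 32], [27, 28, 30]], [[29, 31, 33], [31, 32, 35], [32, 33, 36], [32, 33, 37], [31, 29, 34], [28, 28, 32], [26, 30, 31]], [[34, 33, 38], [28, 31, 34], [32, 34, 35], [31, 33, 35], [26, 26, 30], [28, 31, 34], [32, 31, 34]], [[33, 35, 38], [31, 33, 36], [33, 33, 36], [31, 31, 34], [30, 31, 35], [30, 31, 34], [30, 31, 35]], [[34, 35, 37], [30, 31, 34], [30, 32, 35], [30, 31, 33], [33, 31, 35], [32, 32, 36], [33, 33, 38]], [[30, 32, 34], [27, 29, 33], [31, 32, 35], [29, 30, 35], [33, 32, 37], [31, 32, 36], [31, 32, 34]], [[31, 33, 35], [29, 32, 35], [30, 32, 35], [32, 32, 37], [29, 30, 33], [30, 31, 34], [33, 33, 37]]]
[ 0.03387939 -0.09622219  0.1391344 ]h.py:44: RuntimeWarning: invalid value encountered in scalar divide
  v,u=np.mgrid[:400,:640]; rc=((r*u).sum()/r.sum(),(r*v).sum()/r.sum())
```

move_arm(
  increments=[
    [[-0.126, 0.011, 0.061, 0, 0, 0, -1], [-0.131, 0.011, 0.048, 0, 0, 0, -1], [-0.136, 0.012, 0.035, 0, 0, 0, -1], [-0.138, 0.012, 0.021, 0, 0, 0, -1], [-0.14, 0.012, 0.007, 0, 0, 0, -1], [-0.14, 0.012, -0.007, 0, 0, 0, -1], [-0.138, 0.012, -0.021, 0, 0, 0, -1], [-0.136, 0.012, -0.035, 0, 0, 0, -1], [-0.131, 0.011, -0.048, 0, 0, 0, -1], [-0.126, 0.011, -0.061, 0, 0, 0, -1], [-0.119, 0.01, -0.073, 0, 0, 0, -1], [0, 0, 0, 0, 0, 0, -1]],
  ],
)

```text
time_s: 7.65
tool_pos: [0.4673, -0.3045, 0.1333]
eef_rot: [[0.087, 0.996, -0.004], [0.996, -0.087, 0.001], [0.001, -0.004, -1.0]]
force: [-6.1, -1.6, 1.2]
gripper_width: 0.214
grip_force: 21.0
```

```bash
python3 - <<'E'
from h import *
c=shot('side');pm(c);print(lift(get_state()['tool_pos']),get_state()['force'])
a=cv2.resize(c['frame'][160:200,285:345],None,fx=10,fy=10,interpolation=0);cv2.imwrite('pics/m4.png',a[...,::-1])
E
```

```text
red px [325.   181.29] z [ 0.0471 -0.034   0.1982] | yel rows 184 190 z [ 0.0575 -0.04    0.1865] diff 0.0117
[-0.04203341 -0.09593005  0.13326525] [-5.4540782  -2.12492344  1.22401132]
```

View pics/m4.png

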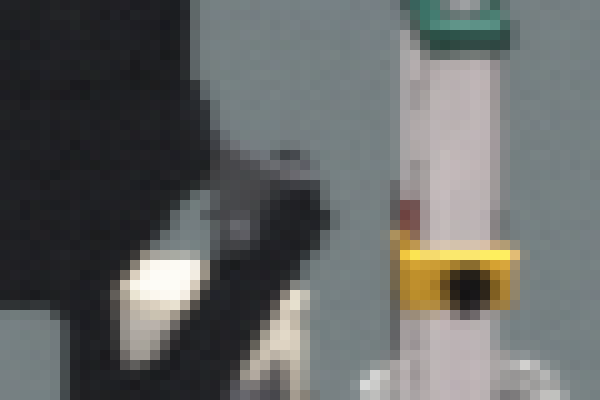

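Crop: the red pointer is at (408,215), now just above the yellow clip, whose front face runs from row 250 to 310. Its side flange starts at row 230. I'll use depth to get the pointer's and flange's true y, since the view slants.

```bash
python3 - <<'E'
from h import *
for n in('side','wrist'):
    c=shot(n);L=lift(pts(c));f=c['frame'].astype(int);R,G,B=f[...,0],f[...,1],f[...,2]
    box=(L[...,0]>.03)&(L[...,0]<.08)&(L[...,1]>-.06)&(L[...,1]<0.01)&(L[...,2]>.15)
    r=(R>1.6*G)&(abs(G-B)<35)&box; y=(G-B>50)&(R-B>70)&box
    for m in(r,y):
        print(n,m.sum());q=L[m]
        if len(q):print(np.percentile(q,[2,25,50,75,98],axis=0).round(4).tolist())
    if n=='side':
        for v in range(179,192): print(v,L[v,324:329].round(3).tolist(),c['frame'][v,324:327].tolist())
E
```

```text
side 1
[[0.0506, -0.0066, 0.1889], [0.0506, -0.0066, 0.1889], [0.0506, -0.0066, 0.1889], [0.0506, -0.0066, 0.1889], [0.0506, -0.0066, 0.1889]]
side 50
[[0.0466, -0.0411, 0.1774], [0.0493, -0.0387, 0.1827], [0.0534, -0.0371, 0.1869], [0.0648, -0.0354, 0.1891], [0.0691, -0.0248, 0.1901]]
179 [[0.052, 0.022, 0.183], [0.052, 0.006, 0.189], [0.051, -0.024, 0.2], [0.052, -0.031, 0.202], [0.054, -0.031, 0.202]] [[100, 101, 101], [154, 142, 142], [148, 139, 139]]
180 [[0.051, 0.017, 0.183], [0.05, -0.009, 0.192], [0.05, -0.025, 0.198], [0.051, -0.034, 0.201], [0.054, -0.032, 0.2]] [[90, 89, 89], [113, 75, 76], [111, 82, 80]]
181 [[0.052, 0.022, 0.179], [0.051, -0.007, 0.189], [0.05, -0.026, 0.196], [0.052, -0.03, 0.197], [0.054, -0.035, 0.199]] [[93, 91, 92], [110, 66, 64], [118, 82, 82]]
182 [[0.052, 0.025, 0.175], [0.05, -0.008, 0.187], [0.05, -0.025, 0.193], [0.051, -0.035, 0.197], [0.054, -0.033, 0.196]] [[110, 102, 91], [123, 79, 66], [122, 88, 83]]
183 [[0.052, 0.023, 0.173], [0.049, -0.02, 0.189], [0.05, -0.025, 0.191], [0.052, -0.031, 0.193], [0.054, -0.033, 0.193]] [[173, 145, 92], 
[... 854 characters left out ...]
100, 75], [172, 130, 45], [191, 145, 44]]
189 [[0.052, 0.023, 0.158], [0.047, -0.035, 0.18], [0.049, -0.035, 0.18], [0.051, -0.04, 0.182], [0.053, -0.04, 0.182]] [[99, 93, 76], [165, 124, 44], [186, 142, 42]]
190 [[0.052, 0.02, 0.157], [0.047, -0.033, 0.177], [0.049, -0.037, 0.179], [0.051, -0.041, 0.18], [0.054, -0.036, 0.178]] [[97, 94, 88], [157, 122, 67], [177, 135, 57]]
191 [[0.052, 0.022, 0.154], [0.052, 0.008, 0.159], [0.051, -0.025, 0.172], [0.052, -0.029, 0.173], [0.054, -0.032, 0.174]] [[98, 99, 98], [150, 137, 122], [154, 138, 119]]
wrist 0
wrist 33
[[0.0468, -0.038, 0.1753], [0.0476, -0.0372, 0.1764], [0.048, -0.0366, 0.1769], [0.0482, -0.0357, 0.1773], [0.0491, -0.0342, 0.1781]]
```

```bash
python3 - <<'E'
from h import *
f=cv2.imread('pics/w3.png')[...,::-1].astype(int);R,G,B=f[...,0],f[...,1],f[...,2]
r=(R>1.7*G)&(R>60)&(abs(G-B)<40); r[:, :320]=0;r[:,400:]=0;r[200:]=0
v,u=np.where(r);print(len(u),u.min(),u.max(),v.min(),v.max())
y=(G-B>60)&(R-B>80);y[:, :325]=0;y[:,370:]=0;y[:90]=0;y[150:]=0
vy,uy=np.where(y);print('y',uy.min(),uy.max(),vy.min(),vy.max())
c=camera('wrist');K=c['K'];s=get_state()
T=np.eye(4);p=np.array([.5428,-.3038,.243]);a=.0864
T[:3,:3]=np.array([[a,.9963,0],[.9963,-a,0],[0,0,-1]]);T[:3,3]=p
W=T@c['hand_eye']
def wr(u,v,z):
    d=W[:3,:3]@np.array([(u-K[0,2])/K[0,0],(v-K[1,2])/K[1,1],1]);o=W[:3,3]
    return lift(o+d*(z-o[2])/d[2])
sc=camera('side');sc['wc']=np.linalg.inv(sc['camera_from_world'])
for z in(.2,.21,.22): print(z,wr(u.mean(),v.min(),z).round(4),wr(u.mean(),v.max(),z).round(4),[wr(q,v.mean(),z)[0].round(4) for q in(u.min(),u.max())])
for yl in(-.04,-.03,-.02,-.01): print(yl,ray_y(sc,326.1-.5,173.6-.5,yl).round(4))
for z in(.178,.1905):print('mk',wr(uy.mean(),vy.min(),z).round(4),wr(uy.mean(),vy.max(),z).round(4))
b=cv2.resize(f[60:140,310:400].astype(np.uint8),None,fx=6,fy=6,interpolation=0);cv2.imwrite('pics/m5.png',b[...,::-1])
E
```

```text
203 351 357 70 104
y 339 355 106 135
0.2 [ 0.0542 -0.0056  0.2   ] [ 0.0548 -0.0217  0.2   ] [np.float64(0.053), np.float64(0.0559)]
0.21 [ 0.0532 -0.0064  0.21  ] [ 0.0537 -0.0216  0.21  ] [np.float64(0.052), np.float64(0.0548)]
0.22 [ 0.0521 -0.0072  0.22  ] [ 0.0526 -0.0215  0.22  ] [np.float64(0.051), np.float64(0.0536)]
-0.04 [ 0.0476 -0.04    0.2192]
-0.03 [ 0.0489 -0.03    0.2158]
-0.02 [ 0.0502 -0.02    0.2123]
-0.01 [ 0.0514 -0.01    0.2088]
mk [ 0.0514 -0.023   0.178 ] [ 0.0518 -0.0391  0.178 ]
mk [ 0.0504 -0.0228  0.1905] [ 0.0508 -0.0379  0.1905]
```

View pics/m5.png

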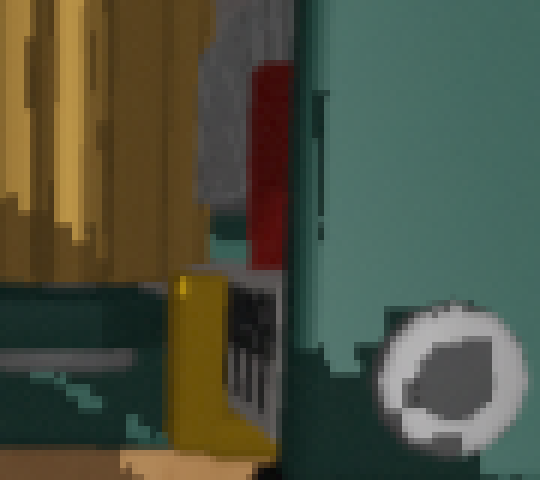

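The wrist crop shows the red pointer bar from (250,65) to (290,265), with its tip at lift y ≈ -0.0215, just short of the marker's upright. With that y, the pointer is now about 7.5 mm above the marker's middle. I'll let back about 3 mm more, so the next tooth has to land within ±4.7 mm, then release.

move_arm(
  increments=[
    [[-0.058, 0.005, -0.052, 0, 0, 0, -1], [-0.058, 0.005, -0.052, 0, 0, 0, -1], [-0.058, 0.005, -0.052, 0, 0, 0, -1], [0, 0, 0, 0, 0, 0, -1], [0, 0, 0, 0, 0, 0, -1], [0, 0, 0, 0, 0, 0, -1]],
  ],
)

```text
time_s: 8.5
tool_pos: [0.4596, -0.3038, 0.1262]
eef_rot: [[0.087, 0.996, -0.003], [0.996, -0.087, 0.001], [0.001, -0.003, -1.0]]
force: [-5.3, -0.4, 3.8]
gripper_width: 0.215
grip_force: 21.2
```

```bash
python3 - <<'E'
from h import *
s=get_state();print(lift(s['tool_pos']),s['force'])
c=shot('side');L=lift(pts(c))
for v in range(180,188):print(v,c['frame'][v,323:328].tolist())
c=shot('scene');f=c['frame'].astype(int);L=lift(pts(c));R,G,B=f[...,0],f[...,1],f[...,2]
m=(R>1.6*G)&(abs(G-B)<45)&(abs(L[...,0])<.12)&(abs(L[...,1])<.12);blobs(m,L,2)
E
```

```text
[-0.04972282 -0.09595742  0.12622199] [-5.2621606  -0.4030828   3.81949868]
180 [[115, 125, 127], [101, 102, 104], [153, 143, 145], [141, 131, 132], [163, 155, 155]]
181 [[112, 121, 124], [94, 91, 93], [127, 95, 94], [127, 98, 97], [161, 151, 150]]
182 [[117, 125, 126], [110, 102, 94], [124, 83, 69], [122, 90, 87], [163, 151, 150]]
183 [[128, 133, 129], [172, 144, 91], [168, 126, 67], [138, 108, 85], [166, 155, 151]]
184 [[121, 127, 125], [146, 122, 80], [181, 139, 54], [190, 150, 79], [195, 175, 147]]
185 [[116, 123, 124], [137, 116, 79], [242, 200, 65], [251, 227, 80], [244, 216, 105]]
186 [[118, 125, 125], [120, 104, 77], [191, 144, 48], [211, 162, 50], [206, 160, 56]]
187 [[116, 126, 125], [115, 103, 77], [175, 132, 44], [192, 145, 43], [190, 142, 41]]
[256  87  70  25 185] [289.6  98.9] [-0.063  -0.0294  0.5267] [-0.119 -0.077  0.491] [0.004 0.02  0.554]
[288 110  41  21 523] [310.4 120.3] [-0.05   -0.0894  0.4981] [-0.12  -0.12   0.457] [-0.001 -0.029  0.528]
[259 115   4   2   4] [260.5 115.5] [-0.1184  0.0069  0.4853] [-0.12   0.006  0.482] [-0.114  0.01   0.488]
[266 117   8   3   8] [269.5 118.1] [-0.1013 -0.0042  0.4772] [-0.109 -0.009  0.472] [-0.095  0.     0.482]
[275 120   2   1   2] [275.5 120. ] [-0.0904 -0.0119  0.4708] [-0.091 -0.013  0.47 ] [-0.09  -0.011  0.471]
[278 121   6   2   6] [280.5 121.3] [-0.0808 -0.0178  0.4668] [-0.086 -0.022  0.464] [-0.076 -0.015  0.468]
[285 123   2   1   2] [285.5 123. ] [-0.0734 -0.027   0.463 ] [-0.075 -0.028  0.461] [-0.071 -0.026  0.465]
[261 196   9   9  41] [264.6 200. ] [-0.0938  0.0587  0.1451] [-0.098  0.042  0.139] [-0.086  0.075  0.151]
```

move_arm(
  increments=[
    [[0, 0, 0, 0, 0, 0, -0.3], [0, 0, 0, 0, 0, 0, 0.5], [0, 0, 0, 0, 0, 0, 1], [0, 0, 0, 0, 0, 0, 1], [0, 0, 0, 0, 0, 0, 1], [0, 0, 0.5, 0, 0, 0, 1], [0, 0, 0.8, 0, 0, 0, 1], [0, 0, 0.8, 0, 0, 0, 1], [-0.1, 0.8, 0, 0, 0, 0, 1], [-0.2, 0.8, 0, 0, 0, 0, 1], [-0.2, 0.8, 0, 0, 0, 0, 1], [0, 0.8, 0, 0, 0, 0, 1]],
  ],
)

```text
time_s: 9.8
tool_pos: [0.4348, -0.1426, 0.2319]
eef_rot: [[0.088, 0.996, 0.0], [0.996, -0.088, -0.0], [-0.0, 0.0, -1.0]]
force: [1.2, -0.1, 0.8]
gripper_width: 0.998
grip_force: 0.0
```

move_arm(
  increments=[
    [[0, 0, -0.6, 0, 0, 0, 1], [0, 0, -0.6, 0, 0, 0, 1], [0, 0, -0.5, 0, 0, 0, 1], [0, 0, -0.36, 0, 0, 0, 1], [0, 0, 0, 0, 0, 0, 1]],
  ],
)

```text
time_s: 10.3
tool_pos: [0.4337, -0.1428, 0.1262]
eef_rot: [[0.087, 0.996, -0.005], [0.996, -0.087, 0.003], [0.002, -0.005, -1.0]]
force: [-0.7, -0.0, -0.9]
gripper_width: 0.999
grip_force: 0.0
```

```bash
python3 - <<'E'
from h import *
c=shot('wrist');w=pts(c);blobs(red(c),w,15)
c=shot('side')
for v in range(179,185):print(v,c['frame'][v,323:328].tolist())
E
```

```text
[ 299  243   37   90 2948] [316.7 286.8] [ 0.4363 -0.1424  0.1472] [ 0.428 -0.186  0.042] [ 0.446 -0.128  0.15 ]
179 [[113, 122, 123], [96, 97, 99], [157, 149, 149], [149, 141, 142], [164, 156, 157]]
180 [[113, 123, 125], [97, 98, 100], [151, 142, 143], [138, 129, 129], [160, 154, 152]]
181 [[114, 124, 127], [93, 93, 93], [126, 94, 92], [124, 96, 96], [161, 150, 151]]
182 [[116, 125, 127], [110, 101, 91], [120, 78, 66], [120, 87, 84], [161, 151, 150]]
183 [[122, 128, 124], [170, 141, 91], [164, 122, 66], [136, 104, 83], [163, 152, 149]]
184 [[121, 128, 125], [146, 123, 81], [177, 134, 49], [189, 151, 81], [192, 171, 144]]
```

move_arm(
  increments=[
    [[0.04, 0, 0.0, 0, 0, 0, -0.4], [0, 0, 0, 0, 0, 0, -0.4], [0, 0, 0, 0, 0, 0, -0.4], [0, 0, 0, 0, 0, 0, -0.4], [0, 0, 0, 0, 0, 0, -0.4], [0.1, -0.01, 0.06, 0, 0, 0, -0.4], [0.1, -0.01, 0.06, 0, 0, 0, -0.4], [0.1, -0.01, 0.05, 0, 0, 0, -0.4], [0.1, -0.01, 0.03, 0, 0, 0, -0.4], [0.1, -0.01, 0.02, 0, 0, 0, -0.4], [0.08, -0.01, 0.0, 0, 0, 0, -0.4], [0.07, -0.01, 0, 0, 0, 0, -0.4]],
  ],
)

```text
time_s: 11.6
tool_pos: [0.4708, -0.1475, 0.1398]
eef_rot: [[0.087, 0.996, 0.0], [0.996, -0.087, -0.0], [0.0, 0.0, -1.0]]
force: [-0.7, -0.0, -0.4]
gripper_width: 0.299
grip_force: 0.0
```

move_arm(
  increments=[
    [[0.07, -0.01, -0.02, 0, 0, 0, -0.4], [0.07, -0.01, -0.03, 0, 0, 0, -0.4], [0.07, -0.01, -0.03, 0, 0, 0, -0.4], [0.06, -0.01, -0.04, 0, 0, 0, -0.4], [0.06, -0.01, -0.04, 0, 0, 0, -0.4], [0.06, -0.01, -0.04, 0, 0, 0, -0.4], [0.06, -0.01, -0.04, 0, 0, 0, -0.4], [0.06, -0.01, -0.04, 0, 0, 0, -0.4], [0.05, 0, -0.02, 0, 0, 0, -0.4], [0.05, 0, 0, 0, 0, 0, -0.4], [0, 0, 0, 0, 0, 0, -0.4], [0, 0, 0, 0, 0, 0, -0.4]],
  ],
)

```text
time_s: 12.8
tool_pos: [0.4979, -0.1515, 0.1243]
eef_rot: [[0.087, 0.996, -0.007], [0.996, -0.087, 0.0], [-0.0, -0.007, -1.0]]
force: [-11.2, -0.6, 6.3]
gripper_width: 0.301
grip_force: 5.8
```

```bash
python3 - <<'E'
from h import *
c=shot('wrist');w=pts(c);blobs(red(c),lift(w),15)
print(lift(get_state()['tool_pos']))
c=shot('side')
L=lift(pts(c));r=red(c)&(abs(L[...,0])<.15)&(abs(L[...,1])<.1)&(L[...,2]<.2);blobs(r,L,4)
E
```

```text
[ 278  241   39   94 3256] [297.4 286.6] [-0.0292  0.0626  0.1504] [-0.037  0.035  0.084] [-0.022  0.076  0.153]
[ 41 358  28   6 116] [ 53.1 360.7] [-0.7463 -0.5608 -0.5501] [-0.78  -0.569 -0.556] [-0.706 -0.551 -0.545]
[-0.02485289  0.05904474  0.12426314]
[286 186   5   7  24] [287.5 188.6] [-0.0325  0.0506  0.152 ] [-0.036  0.041  0.146] [-0.026  0.069  0.155]
```

move_arm(
  increments=[
    [[-0.04, 0, 0, 0, 0, 0, -0.4], [-0.04, 0, 0, 0, 0, 0, -0.2], [0, 0, 0, 0, 0, 0, 0.3], [0, 0, 0, 0, 0, 0, 1], [0, 0, 0, 0, 0, 0, 1], [0, 0, 0, 0, 0, 0, 1], [0, 0, 0.3, 0, 0, 0, 1], [0, 0, 0.6, 0, 0, 0, 1], [0, 0, 0.7, 0, 0, 0, 1], [0, 0, 0.7, 0, 0, 0, 1], [-0.3, 0, 0, 0, 0, 0, 1], [0, 0, 0, 0, 0, 0, 1]],
  ],
)

```text
time_s: 14.1
tool_pos: [0.4819, -0.1518, 0.2424]
eef_rot: [[0.087, 0.996, 0.003], [0.996, -0.087, -0.002], [-0.001, 0.003, -1.0]]
force: [0.6, 0.3, 0.3]
gripper_width: 0.999
grip_force: 0.0
```

```bash
python3 - <<'E'
from h import *
c=shot('wrist');w=pts(c);L=lift(w);blobs(red(c),L,15)
print(get_state()['tool_pos'],lift(get_state()['tool_pos']),get_state()['force'])
s=shot('side')
Ls=lift(pts(s));r=red(s)&(abs(Ls[...,0])<.15)&(abs(Ls[...,1])<.1)&(Ls[...,2]<.2);blobs(r,Ls,4)
h=cv2.cvtColor(s['frame'],cv2.COLOR_RGB2HSV)
d=(h[...,2]<60)&(Ls[...,1]<-.055)&(Ls[...,1]>-.125)&(Ls[...,2]>.1)&(Ls[...,2]<.2)&(abs(Ls[...,0])<.09)
blobs(d,Ls,8)
for v in range(179,186):print(v,s['frame'][v,323:328].tolist())
b=cv2.resize(s['frame'][160:220,270:345],None,fx=5,fy=5,interpolation=0)
H=np.zeros((400,640+0,3),np.uint8);A=cv2.resize(c['frame'],None,fx=.8,fy=.8)
H=np.zeros((320,800,3),np.uint8);H[:,:425]=A[:,:425];H[:300,425:]=b
cv2.imwrite('pics/m6.png',H[...,::-1])
E
```

```text
[317 176  21  50 966] [326.7 200. ] [-0.0302  0.0606  0.1506] [-0.037  0.036  0.113] [-0.02   0.076  0.154]
[ 0.48180658 -0.15153912  0.24104451] [-0.04087068  0.05761802  0.24104451] [-0.41182311 -0.2027368  -0.09053047]
[285 186   6   6  23] [287.4 188.2] [-0.0323  0.0549  0.1521] [-0.037  0.043  0.15 ] [-0.026  0.074  0.155]
[278 206  10  15 126] [282.3 213.2] [-0.0511 -0.0995  0.1543] [-0.061 -0.111  0.127] [-0.039 -0.056  0.16 ]
179 [[111, 120, 123], [98, 100, 100], [154, 146, 147], [148, 141, 140], [164, 155, 156]]
180 [[112, 122, 123], [95, 98, 98], [149, 139, 140], [136, 127, 127], [159, 151, 152]]
181 [[111, 121, 123], [92, 91, 92], [124, 94, 92], [122, 96, 95], [158, 147, 147]]
182 [[113, 122, 123], [103, 96, 87], [117, 78, 65], [117, 86, 82], [159, 147, 147]]
183 [[124, 128, 124], [165, 138, 87], [162, 121, 64], [136, 106, 84], [162, 151, 148]]
184 [[119, 125, 123], [143, 121, 79], [175, 132, 49], [185, 148, 78], [190, 169, 143]]
185 [[116, 123, 122], [133, 112, 77], [239, 196, 64], [250, 224, 78], [243, 212, 102]]
```

View pics/m6.png

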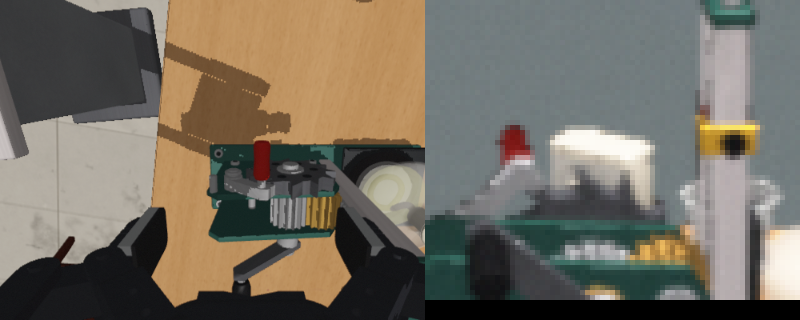

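The panels show the knob at (262,160) on the left and (514,143) on the right, about 4.5 mm above its seated height. So the pawl rides on a tooth's back, near 0.14 rad. The crank is where I left it. I'll regrip it and let back slowly while watching the force.

move_arm(
  increments=[
    [[-0.1, -0.76, 0, 0, 0, 0, 1], [-0.1, -0.76, 0, 0, 0, 0, 1], [-0.1, -0.76, 0, 0, 0, 0, 1], [-0.15, -0.76, 0, 0, 0, 0, 1], [0, 0, -0.6, 0, 0, 0, 1], [0, 0, -0.6, 0, 0, 0, 1], [0, 0, -0.6, 0, 0, 0, 1], [0, 0, -0.5, 0, 0, 0, 1], [0, 0, 0, 0, 0, 0, 1], [0, 0, 0, 0, 0, 0, 1]],
  ],
)

```text
time_s: 15.2
tool_pos: [0.459, -0.303, 0.1242]
eef_rot: [[0.087, 0.996, -0.002], [0.996, -0.087, 0.002], [0.001, -0.002, -1.0]]
force: [0.2, -0.2, 0.5]
gripper_width: 0.997
grip_force: 0.0
```

move_arm(
  increments=[
    [[0, 0, 0, 0, 0, 0, -0.2], [0, 0, 0, 0, 0, 0, -0.3], [0, 0, 0, 0, 0, 0, -0.4], [0, 0, 0, 0, 0, 0, -0.45], [0, 0, 0, 0, 0, 0, -0.5], [0, 0, 0, 0, 0, 0, -0.55], [0, 0, 0, 0, 0, 0, -1], [0, 0, 0, 0, 0, 0, -1], [0, 0, 0, 0, 0, 0, -1]],
  ],
  squeeze=20,
)

```text
time_s: 16.1
tool_pos: [0.4591, -0.3035, 0.125]
eef_rot: [[0.087, 0.996, -0.0], [0.996, -0.087, -0.0], [-0.0, -0.0, -1.0]]
force: [-2.9, 0.7, 2.6]
gripper_width: 0.214
grip_force: 19.6
```

```bash
python3 - <<'E'
from h import *
s=get_state();print(lift(s['tool_pos']),s['force'])
E
```

```text
[-0.05024386 -0.09579152  0.12496862] [-2.91377534  0.67344523  2.6111112 ]
```

move_arm(
  increments=[
    [[-0.0095, 0.0008, -0.0102, 0, 0, 0, -1], [-0.0095, 0.0008, -0.0102, 0, 0, 0, -1], [-0.0095, 0.0008, -0.0102, 0, 0, 0, -1], [-0.0093, 0.0008, -0.0104, 0, 0, 0, -1], [-0.0093, 0.0008, -0.0104, 0, 0, 0, -1], [-0.0093, 0.0008, -0.0104, 0, 0, 0, -1], [-0.0091, 0.0008, -0.0106, 0, 0, 0, -1], [-0.0091, 0.0008, -0.0106, 0, 0, 0, -1], [0, 0, 0, 0, 0, 0, -1]],
  ],
)

```text
time_s: 17.0
tool_pos: [0.4553, -0.3032, 0.1205]
eef_rot: [[0.087, 0.996, -0.0], [0.996, -0.087, 0.0], [-0.0, -0.0, -1.0]]
force: [-2.8, 0.1, 3.2]
gripper_width: 0.215
grip_force: 19.7
```

```bash
cat >> h.py <<'E'
def st():
    s=get_state();p=lift(s['tool_pos']);f=s['force']@RL
    ph=np.arctan2(p[0],p[2]+.0235-.1);t=np.array([-np.cos(ph),0,np.sin(ph)])
    print('phi',ph.round(3),'tang',(f@t).round(2),'F',f.round(1),'p',p.round(4))
    c=shot('side');L=lift(pts(c));m=red(c)&(abs(L[...,0])<.15)&(abs(L[...,1])<.1)&(L[...,2]<.2);blobs(m,L,4)
E
python3 -c "from h import *;st()"
```

```text
phi -0.887 tang -0.7 F [-2.8 -0.1  3.2] p [-0.0541 -0.0957  0.1205]
```

move_arm(
  increments=[
    [[-0.0087, 0.0008, -0.011, 0, 0, 0, -1], [-0.0087, 0.0008, -0.011, 0, 0, 0, -1], [-0.0085, 0.0007, -0.0112, 0, 0, 0, -1], [-0.0085, 0.0007, -0.0112, 0, 0, 0, -1], [-0.0084, 0.0007, -0.0113, 0, 0, 0, -1], [-0.0082, 0.0007, -0.0114, 0, 0, 0, -1], [0, 0, 0, 0, 0, 0, -1]],
  ],
)

```text
time_s: 17.75
tool_pos: [0.4528, -0.3029, 0.1172]
eef_rot: [[0.087, 0.996, -0.0], [0.996, -0.087, -0.0], [-0.0, -0.0, -1.0]]
force: [-2.6, -1.4, 2.3]
gripper_width: 0.213
grip_force: 19.7
```

```bash
cat >> h.py <<'E'
    c=shot('scene');L=lift(pts(c));m=red(c)&(abs(L[...,0])<.15)&(abs(L[...,1])<.1)&(L[...,2]<.2);blobs(m,L,4)
E
python3 -c "from h import *;st()"
```

```text
phi -0.947 tang -0.4 F [-2.5 -1.7  2.3] p [-0.0565 -0.0957  0.1172]
[278 187   9   8  34] [281.5 190.4] [-0.0324  0.0584  0.1452] [-0.038  0.041  0.141] [-0.025  0.075  0.151]
```

move_arm(
  increments=[
    [[-0.0041, 0.0004, -0.0057, 0, 0, 0, -1], [-0.0041, 0.0004, -0.0057, 0, 0, 0, -1], [-0.0041, 0.0004, -0.0057, 0, 0, 0, -1], [-0.004, 0.0004, -0.0058, 0, 0, 0, -1], [-0.004, 0.0004, -0.0058, 0, 0, 0, -1], [-0.004, 0.0004, -0.0058, 0, 0, 0, -1], [0, 0, 0, 0, 0, 0, -1]],
  ],
)

```text
time_s: 18.55
tool_pos: [0.4517, -0.3028, 0.1155]
eef_rot: [[0.087, 0.996, -0.0], [0.996, -0.087, -0.0], [-0.0, -0.0, -1.0]]
force: [-2.6, -1.8, 3.6]
gripper_width: 0.214
grip_force: 19.7
```

```bash
python3 -c "from h import *;st()"
```

```text
phi -0.976 tang -1.62 F [-2.4 -2.   3.6] p [-0.0577 -0.0957  0.1155]
[278 187   9   8  34] [281.7 190.6] [-0.0321  0.058   0.1447] [-0.038  0.043  0.14 ] [-0.025  0.075  0.148]
```

move_arm(
  increments=[
    [[-0.0039, 0.0003, -0.0059, 0, 0, 0, -1], [-0.0039, 0.0003, -0.0059, 0, 0, 0, -1], [-0.0039, 0.0003, -0.0059, 0, 0, 0, -1], [-0.0038, 0.0003, -0.0059, 0, 0, 0, -1], [-0.0038, 0.0003, -0.006, 0, 0, 0, -1], [-0.0038, 0.0003, -0.006, 0, 0, 0, -1], [0, 0, 0, 0, 0, 0, -1]],
  ],
)

```text
time_s: 19.35
tool_pos: [0.4505, -0.3027, 0.1138]
eef_rot: [[0.087, 0.996, -0.0], [0.996, -0.087, -0.0], [-0.0, -0.0, -1.0]]
force: [-3.7, -1.4, 3.9]
gripper_width: 0.214
grip_force: 19.7
```

```bash
python3 -c "from h import *;st()"
```

```text
phi -1.006 tang -1.36 F [-3.5 -1.7  3.9] p [-0.0588 -0.0957  0.1138]
[278 187   9   8  34] [281.7 190.5] [-0.0318  0.057   0.1434] [-0.038  0.045  0.138] [-0.021  0.076  0.147]
```

move_arm(
  increments=[
    [[-0.0054, 0.0005, -0.0048, 0, 0, 0, -1], [-0.0054, 0.0005, -0.0048, 0, 0, 0, -1], [-0.0054, 0.0005, -0.0048, 0, 0, 0, -1], [-0.0053, 0.0005, -0.0049, 0, 0, 0, -1], [-0.0053, 0.0005, -0.0049, 0, 0, 0, -1], [-0.0053, 0.0005, -0.0049, 0, 0, 0, -1], [0, 0, 0, 0, 0, 0, -1]],
  ],
)

```text
time_s: 20.15
tool_pos: [0.4494, -0.3026, 0.1124]
eef_rot: [[0.087, 0.996, 0.001], [0.996, -0.087, -0.0], [-0.0, 0.001, -1.0]]
force: [2.3, -2.7, 0.0]
gripper_width: 0.215
grip_force: 19.5
```

```bash
python3 -c "from h import *;st()"
```

```text
phi -1.031 tang -1.32 F [ 2.5 -2.5  0. ] p [-0.0599 -0.0957  0.1124]
[278 187   9   8  36] [281.8 190.4] [-0.0318  0.058   0.1444] [-0.037  0.044  0.137] [-0.021  0.076  0.149]
```

move_arm(
  increments=[
    [[-0.0021, 0.0002, -0.0034, 0, 0, 0, -1], [-0.0021, 0.0002, -0.0034, 0, 0, 0, -1], [-0.0021, 0.0002, -0.0034, 0, 0, 0, -1], [-0.0021, 0.0002, -0.0034, 0, 0, 0, -1], [-0.0021, 0.0002, -0.0034, 0, 0, 0, -1], [-0.0021, 0.0002, -0.0034, 0, 0, 0, -1]],
  ],
)

```text
time_s: 20.85
tool_pos: [0.4487, -0.3025, 0.1114]
eef_rot: [[0.087, 0.996, 0.001], [0.996, -0.087, -0.0], [-0.0, 0.001, -1.0]]
force: [5.1, -2.1, -0.8]
gripper_width: 0.21
grip_force: 19.6
```

```bash
python3 -c "from h import *;st()"
```

```text
phi -1.049 tang -1.97 F [ 5.3 -1.6 -0.8] p [-0.0607 -0.0956  0.1114]
[278 187   9   8  36] [281.8 190.4] [-0.0315  0.0588  0.1434] [-0.037  0.043  0.137] [-0.022  0.075  0.147]
```

move_arm(
  increments=[
    [[-0.0012, 0.0001, -0.0039, 0, 0, 0, -1], [-0.0012, 0.0001, -0.0039, 0, 0, 0, -1], [-0.0012, 0.0001, -0.0039, 0, 0, 0, -1], [-0.0012, 0.0001, -0.0039, 0, 0, 0, -1], [-0.0012, 0.0001, -0.0039, 0, 0, 0, -1], [-0.0012, 0.0001, -0.0039, 0, 0, 0, -1]],
  ],
)

```text
time_s: 21.55
tool_pos: [0.4481, -0.3024, 0.1102]
eef_rot: [[0.087, 0.996, 0.0], [0.996, -0.087, -0.0], [0.0, 0.0, -1.0]]
force: [4.1, -2.4, -1.3]
gripper_width: 0.216
grip_force: 19.6
```

```bash
python3 -c "from h import *;st()"
```

```text
phi -1.068 tang -0.94 F [ 4.3 -2.1 -1.3] p [-0.0613 -0.0956  0.1102]
[278 187   9   8  36] [281.8 190.4] [-0.0326  0.0574  0.1439] [-0.039  0.042  0.139] [-0.022  0.075  0.149]
```

move_arm(
  increments=[
    [[-0.0013, 0.0001, -0.0037, 0, 0, 0, -1], [-0.0013, 0.0001, -0.0037, 0, 0, 0, -1], [-0.0013, 0.0001, -0.0037, 0, 0, 0, -1], [-0.0013, 0.0001, -0.0037, 0, 0, 0, -1], [-0.0013, 0.0001, -0.0037, 0, 0, 0, -1], [-0.0013, 0.0001, -0.0037, 0, 0, 0, -1]],
  ],
)

```text
time_s: 22.25
tool_pos: [0.4475, -0.3024, 0.1091]
eef_rot: [[0.087, 0.996, -0.0], [0.996, -0.087, 0.0], [0.0, -0.0, -1.0]]
force: [3.5, -1.7, 0.0]
gripper_width: 0.22
grip_force: 19.6
```

```bash
python3 -c "from h import *;st()"
```

```text
phi -1.087 tang -1.71 F [ 3.6 -1.4  0. ] p [-0.0619 -0.0957  0.1091]
[278 187   9   8  36] [281.8 190.4] [-0.0318  0.0588  0.144 ] [-0.038  0.045  0.139] [-0.022  0.075  0.15 ]
```

move_arm(
  increments=[
    [[-0.0013, 0.0001, -0.0037, 0, 0, 0, -1], [-0.0013, 0.0001, -0.0037, 0, 0, 0, -1], [-0.0013, 0.0001, -0.0037, 0, 0, 0, -1], [-0.0013, 0.0001, -0.0037, 0, 0, 0, -1], [-0.0013, 0.0001, -0.0037, 0, 0, 0, -1], [-0.0013, 0.0001, -0.0037, 0, 0, 0, -1]],
  ],
)

```text
time_s: 22.95
tool_pos: [0.447, -0.3024, 0.108]
eef_rot: [[0.087, 0.996, -0.0], [0.996, -0.087, 0.0], [0.0, -0.0, -1.0]]
force: [1.9, -1.4, 0.8]
gripper_width: 0.214
grip_force: 19.7
```

```bash
python3 -c "from h import *;st()"
```

```text
phi -1.104 tang -1.66 F [ 2.  -1.2  0.8] p [-0.0624 -0.0957  0.108 ]
[278 187   9   8  36] [281.8 190.4] [-0.032   0.0586  0.1438] [-0.037  0.045  0.137] [-0.021  0.075  0.15 ]
```

move_arm(
  increments=[
    [[-0.0015, 0.0001, -0.0037, 0, 0, 0, -1], [-0.0015, 0.0001, -0.0037, 0, 0, 0, -1], [-0.0015, 0.0001, -0.0037, 0, 0, 0, -1], [-0.0015, 0.0001, -0.0037, 0, 0, 0, -1], [-0.0015, 0.0001, -0.0037, 0, 0, 0, -1], [-0.0015, 0.0001, -0.0037, 0, 0, 0, -1]],
  ],
)

```text
time_s: 23.65
tool_pos: [0.4466, -0.3023, 0.1068]
eef_rot: [[0.087, 0.996, -0.0], [0.996, -0.087, 0.0], [0.0, -0.0, -1.0]]
force: [-0.7, -1.6, 1.2]
gripper_width: 0.21
grip_force: 19.7
```

```bash
cat >> h.py <<'E'
    c=shot('side')
    for v in range(180,186):print(v,c['frame'][v,324:327].tolist())
E
python3 -c "from h import *;st()"
```

```text
phi -1.122 tang -0.84 F [-0.6 -1.6  1.2] p [-0.0628 -0.0957  0.1068]
[278 187   9   8  36] [281.8 190.4] [-0.032   0.06    0.1434] [-0.037  0.044  0.137] [-0.022  0.075  0.153]
180 [[101, 102, 105], [158, 150, 151], [144, 139, 138]]
181 [[100, 101, 102], [160, 152, 153], [152, 146, 146]]
182 [[119, 114, 105], [163, 153, 147], [154, 147, 145]]
183 [[175, 147, 97], [179, 152, 101], [156, 140, 120]]
184 [[150, 128, 85], [182, 141, 56], [192, 155, 87]]
185 [[139, 117, 79], [242, 201, 66], [252, 228, 81]]
```

move_arm(
  increments=[
    [[-0.0018, 0.0002, -0.0036, 0, 0, 0, -1], [-0.0018, 0.0002, -0.0036, 0, 0, 0, -1], [-0.0018, 0.0002, -0.0036, 0, 0, 0, -1], [-0.0018, 0.0002, -0.0036, 0, 0, 0, -1], [-0.0018, 0.0002, -0.0036, 0, 0, 0, -1], [-0.0018, 0.0002, -0.0036, 0, 0, 0, -1]],
  ],
)

```text
time_s: 24.4
tool_pos: [0.4462, -0.3023, 0.1058]
eef_rot: [[0.087, 0.996, -0.0], [0.996, -0.087, 0.0], [-0.0, -0.0, -1.0]]
force: [-1.2, -0.6, 2.7]
gripper_width: 0.211
grip_force: 19.8
```

```bash
python3 -c "from h import *;st()"|head -2
```

```text
phi -1.137 tang -2.02 F [-1.1 -0.7  2.7] p [-0.0632 -0.0957  0.1058]
[278 187   9   8  36] [281.8 190.4] [-0.0325  0.0585  0.1443] [-0.039  0.043  0.14 ] [-0.023  0.074  0.148]
```

move_arm(
  increments=[
    [[-0.0018, 0.0002, -0.0036, 0, 0, 0, -1], [-0.0018, 0.0002, -0.0036, 0, 0, 0, -1], [-0.0018, 0.0002, -0.0036, 0, 0, 0, -1], [-0.0018, 0.0002, -0.0036, 0, 0, 0, -1], [-0.0018, 0.0002, -0.0036, 0, 0, 0, -1], [-0.0018, 0.0002, -0.0036, 0, 0, 0, -1]],
  ],
)

```text
time_s: 25.15
tool_pos: [0.446, -0.3023, 0.1052]
eef_rot: [[0.087, 0.996, 0.001], [0.996, -0.087, -0.0], [-0.0, 0.001, -1.0]]
force: [-1.3, 0.5, 7.0]
gripper_width: 0.218
grip_force: 20.1
```

```bash
python3 -c "from h import *;st()"|head -2
```

```text
phi -1.145 tang -5.77 F [-1.4  0.4  7. ] p [-0.0634 -0.0957  0.1052]
[278 187   9   8  36] [281.8 190.4] [-0.0329  0.0565  0.1443] [-0.037  0.044  0.138] [-0.023  0.074  0.15 ]
```

move_arm(
  increments=[
    [[-0.0009, 0.0001, -0.0018, 0, 0, 0, -1], [-0.0009, 0.0001, -0.0018, 0, 0, 0, -1], [0, 0, 0, 0, 0, 0, -1], [0, 0, 0, 0, 0, 0, -1]],
  ],
)

```text
time_s: 25.7
tool_pos: [0.4461, -0.3023, 0.1052]
eef_rot: [[0.087, 0.996, 0.001], [0.996, -0.087, -0.0], [-0.0, 0.001, -1.0]]
force: [-0.7, 0.5, 6.8]
gripper_width: 0.215
grip_force: 20.1
```

```bash
python3 -c "from h import *;st()"|head -2
```

```text
phi -1.145 tang -5.86 F [-0.8  0.5  6.8] p [-0.0633 -0.0957  0.1052]
[278 187   9   8  36] [281.8 190.4] [-0.0322  0.0577  0.144 ] [-0.037  0.041  0.14 ] [-0.023  0.073  0.15 ]
```

move_arm(
  increments=[
    [[-0.0009, 0.0001, -0.002, 0, 0, 0, -1], [-0.0009, 0.0001, -0.002, 0, 0, 0, -1], [-0.0009, 0.0001, -0.002, 0, 0, 0, -1], [0, 0, 0, 0, 0, 0, -1], [0, 0, 0, 0, 0, 0, -1]],
  ],
)

```text
time_s: 26.35
tool_pos: [0.446, -0.3024, 0.1051]
eef_rot: [[0.087, 0.996, 0.001], [0.996, -0.087, -0.0], [-0.0, 0.001, -1.0]]
force: [-1.1, 0.1, 7.6]
gripper_width: 0.215
grip_force: 20.2
```

```bash
python3 -c "from h import *;st()"|head -2
```

```text
phi -1.147 tang -6.47 F [-1.1  0.1  7.6] p [-0.0634 -0.0957  0.1051]
[278 187   9   8  34] [281.7 190.5] [-0.032   0.0591  0.1441] [-0.037  0.042  0.138] [-0.023  0.074  0.149]
```

move_arm(
  increments=[
    [[-0.001, 0.0001, -0.003, 0, 0, 0, -1], [-0.001, 0.0001, -0.003, 0, 0, 0, -1], [-0.001, 0.0001, -0.003, 0, 0, 0, -1], [-0.001, 0.0001, -0.003, 0, 0, 0, -1], [0, 0, 0, 0, 0, 0, -1], [0, 0, 0, 0, 0, 0, -1]],
  ],
)

```text
time_s: 27.1
tool_pos: [0.446, -0.3024, 0.1049]
eef_rot: [[0.087, 0.996, 0.001], [0.996, -0.087, -0.001], [-0.0, 0.001, -1.0]]
force: [-0.6, 0.8, 9.9]
gripper_width: 0.216
grip_force: 20.3
```

```bash
python3 -c "from h import *;st()"|head -2
```

```text
phi -1.15 tang -8.82 F [-0.6  0.8  9.9] p [-0.0634 -0.0957  0.1049]
[278 187   9   8  36] [281.8 190.4] [-0.0324  0.0584  0.1438] [-0.037  0.044  0.138] [-0.023  0.077  0.149]
```

A tooth now bears on the pawl: about 9 N at the handle against 1.5 N when free. Releasing straight up.

move_arm(
  increments=[
    [[0, 0, 0, 0, 0, 0, -0.5], [0, 0, 0, 0, 0, 0, -0.4], [0, 0, 0, 0, 0, 0, 0], [0, 0, 0, 0, 0, 0, 0.7], [0, 0, 0, 0, 0, 0, 1], [0, 0, 0, 0, 0, 0, 1], [0, 0, 0, 0, 0, 0, 1], [0, 0, 0.4, 0, 0, 0, 1], [0, 0, 0.8, 0, 0, 0, 1], [0, 0, 0.8, 0, 0, 0, 1], [0, 0, 0.8, 0, 0, 0, 1], [0, 0, 0, 0, 0, 0, 1]],
  ],
)

```text
time_s: 28.45
tool_pos: [0.448, -0.3046, 0.2509]
eef_rot: [[0.087, 0.996, 0.009], [0.996, -0.087, -0.008], [-0.007, 0.009, -1.0]]
force: [0.1, -0.6, -0.5]
gripper_width: 1.004
grip_force: 0.0
```

move_arm(
  increments=[
    [[0.5, 0.2, 0, 0, 0, 0, 1], [0.5, 0.2, 0, 0, 0, 0, 1], [0.5, 0.2, 0, 0, 0, 0, 1], [0, 0, 0, 0, 0, 0, 1], [0, 0, 0, 0, 0, 0, 1]],
  ],
)

```text
time_s: 28.95
tool_pos: [0.52, -0.2718, 0.2427]
eef_rot: [[0.086, 0.996, -0.002], [0.996, -0.086, 0.001], [0.0, -0.002, -1.0]]
force: [-0.4, 0.1, 0.7]
gripper_width: 1.001
grip_force: 0.0
```

```bash
python3 - <<'E'
from h import *
c=shot('wrist');L=lift(pts(c));print(lift(c['s']['tool_pos']))
f=c['frame'].astype(int);R,G,B=f[...,0],f[...,1],f[...,2]
box=(L[...,0]>.035)&(L[...,0]<.075)&(L[...,1]>-.06)&(L[...,1]<0.01)&(L[...,2]>.15)&(L[...,2]<.23)
r=(R>1.7*G)&(R>50)&(abs(G-B)<40)&box; y=(G-B>50)&(R-B>70)&box
for n,m in(('red',r),('yel',y)):
    q=L[m];print(n,len(q), np.percentile(q,[2,25,50,75,98],axis=0).round(4).tolist() if len(q) else '')
s=shot('side');L=lift(pts(s));h=cv2.cvtColor(s['frame'],cv2.COLOR_RGB2HSV)
m=red(s)&(abs(L[...,0])<.15)&(abs(L[...,1])<.1)&(L[...,2]<.2);blobs(m,L,4)
for v in range(180,186):print(v,s['frame'][v,324:327].tolist())
A=cv2.resize(c['frame'],None,fx=.8,fy=.8);b=cv2.resize(s['frame'][160:220,270:345],None,fx=5,fy=5,interpolation=0)
H=np.zeros((320,800,3),np.uint8);H[:,:425]=A[:,:425];H[:300,425:]=b
cv2.imwrite('pics/m7.png',H[...,::-1])
E
```

```text
[ 0.00765298 -0.0588768   0.24269724]
red 282 [[0.0523, -0.0207, 0.1757], [0.0528, -0.0153, 0.1798], [0.0544, -0.0121, 0.1812], [0.056, -0.0089, 0.182], [0.0581, -0.0062, 0.183]]
yel 352 [[0.0477, -0.0381, 0.1798], [0.0481, -0.035, 0.1869], [0.0496, -0.0308, 0.1881], [0.0514, -0.026, 0.1886], [0.0558, -0.0223, 0.1897]]
[287 188   6   6  29] [289.3 190.4] [-0.0276  0.0583  0.1461] [-0.034  0.04   0.142] [-0.02   0.071  0.149]
180 [[100, 101, 102], [154, 147, 148], [142, 137, 136]]
181 [[99, 101, 100], [157, 150, 150], [151, 145, 145]]
182 [[102, 102, 101], [158, 150, 145], [153, 147, 144]]
183 [[121, 111, 89], [151, 132, 95], [149, 137, 117]]
184 [[138, 117, 80], [177, 134, 53], [189, 152, 84]]
185 [[136, 113, 78], [241, 200, 66], [251, 226, 78]]
```

View pics/m7.png

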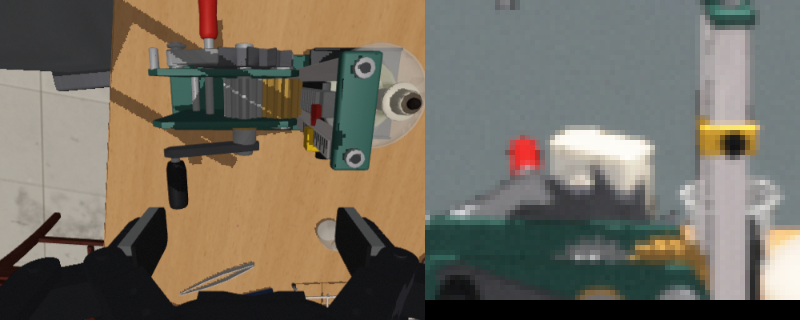

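The panels show the knob at (207,20) on the left and (524,155) on the right. It is back at its seated height and pixel row (190.4, the same as at the start). The pointer's top is at z 0.1815 and the marker spans about 0.1765 to 0.1895, so the tip is about 2–3 mm below the middle, within tolerance. The gripper is clear, so I'm handing in.

```bash
python3 -c "
from cell import *
print(close_job())"
```

```text
the job is handed in; nothing more can be done
None
```

I handed the job in at about 29 s with the lamp lowered and the pawl seated on a tooth. The pointer tip sits an estimated 2–3 mm below the marker's middle. I pressed the crank to about 9 N before letting go, but could not measure the tooth's force on the pawl afterwards, and the hand-in returned no verdict.

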